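Roll a pipe stub into a V-block

ROBOT

A 6-joint arm with a two-finger parallel gripper is mounted at the origin on a cart in front of the work surface, level with it; the furniture and walls round the work are solid. World frame = base frame: x ahead of the robot, y to its left, z up, the work surface at z = 0. Lengths are in mm, angles in rad, forces in N, time in s.
With the tool pointing down it reaches from about 350 to 1000 mm from the base axis. Payload 7.1 kg.
Tool frame: the origin (TCP) lies at the very end of the fingers, on their centre line; the grasp point (between the pads) lies 19 mm behind it; z points along the fingers, y is the line along which they close (so a half turn about z gives the same grasp; the last joint's range is limited). The gripper opens to 85 mm and grips with 20 to 120 N. Pads are 22 mm wide; open, the fingers measure 114 mm over their backs; the gripper's body (76 mm by 85 mm) begins 54 mm behind the grasp point. The pads swing forward as they close: fully open they stand 13 mm farther back than shut.
Start: joints at [-1.225, 0.423, 1.63, -0, 1.089, -0.019], TCP at [222.993, -583.848, 231.319] pointing down, gripper open.
Joint ranges: [-3, 3], [-0.9, 2.11], [0.09, 2.58], [-1.31, 4.45], [0.11, 2.69], [-2.54, 2.54]. Speed limits (rad/s): [2.39, 2.39, 3.01, 3.14, 3.14, 3.14].

INTERFACE

Orientations are given as [roll, pitch, yaw] about the fixed x, y, z axes, in that order (R = Rz(yaw) Ry(pitch) Rx(roll)).
In Python, from cell import read_state, cams, ticket gives the robot as it stands.
- The arm moves only by the tool send_rows, never from a script. Its argument "motion" is a list that holds one entry, the list of rows, each a list of 7 numbers: the shift along the tool's x, y, z in cm, then the turn, a rotation vector about the tool's x, y, z in rad, then the opening, from 0 (shut) to 1 (fully open). A call has 1 to 12 rows; each row is the pose to reach, as a shift and turn from the pose commanded when the call began, along the tool's axes at that moment; what a row does not reach only later rows make up. A row lasts 1/12 s, in which the tool goes at most 41.7 mm and 7.16 degrees, less where a joint would pass 70% of its speed; a pose out of reach is approached as far as the arm can. A call with a gripper value outside its range is refused whole. The fingers move at their own pace and stop on an object; the grip force is fixed at half the most. Time passes only in rows, so rows that repeat a pose let the fingers close. It gives the time, the measured TCP pose, the force, the opening and the grip force at its end, in the units of the state.
- read_state(): the state, without advancing time (a new reading comes with each control period).
- cams.read_camera(name): name is "side" or "top"; returns a dict with "frame" (400x640x3 uint8, red, green, blue), "depth" (400x640 float32, mm along the optical axis (not along the pixel's ray), 0 where there is no reading), "fx", "fy", "cx", "cy" (pixels), "xyz" and "rotation" of the camera in the world. Camera axes: x right, y down, z forward; pixel columns grow to the right and rows downward; lengths in mm; the calibration is good to about 2 mm. A picture is of the moment at which its call begins.
- ticket.finish_job(): hands the job in; it is judged then, once.
The state is a dict: "time": time; "qpos": joint angles; "qvel": joint speeds; "joint_efforts": joint torques, N m; "eef_pos": TCP position; "ee_rot": TCP orientation; "contact_force": force on the tool from outside, world axes, zero at the start; "wrist_torque": the same for the moment, N m; "width": finger opening in mm; "grip_force": force on a finger pad.
Only numpy, scipy, OpenCV 4.12 (cv2) and the standard library are available. Lean on these libraries where they do the work, as an engineer would, in place of code of your own. Each camera call takes 0.05 s, during which the arm holds its last target. There are 200 camera calls.

TASK

Roll the brass pipe stub along the grey raised board by pushing its side with the fingers, up the ramp of the blue V-block until it drops into the V, without gripping it or picking it up. Then push it by its free end along the V until it sits against the dark end plate. Leave the other things on the board where they are.

Things in the scene. Friction and masses are not known exactly. Their poses are not given: they have to be found in the camera images.
- pipe_stub: Loose round brass pipe stub with flush solid black end plugs, 40 mm in diameter, 140 mm long, 0.34 to 0.59 kg, smooth, lying on its side. Origin on its axis at mid-length; x runs along it, at the start within 0.21 rad of the block's x; y and z turn as it rolls. Starts 115 to 185 mm out from the V, on the ramp side. A light push rolls it at right angles to its axis; it hardly turns, and stops soon.
- v_block: Fixed blue V-block, V and ramp from x = -95 to +70 mm. Origin on the board below the bottom line of the V. x: along the V to the end plate; y: across, towards the ramp. V bottom 2 mm above the board, flanks at 35 degrees; the rear flank is 26 mm high at y = -35 mm, block ends at y = -46 mm, then a 6 mm high foot to -66 mm.
- crest (a point): Front crest of the V at mid-length, 12.5 mm above the board, block y = +18 mm. A pipe pushed across it drops about 6 mm into the V by itself. Axes as the block's.
- ramp_toe (a point): Foot of the ramp on the board, block y = +70 mm; from here a plain ramp of 14 degrees rises to the crest. A skewed pipe pushed against it squares itself up.
- stop (a point): Inner face of the dark upright end plate (8 mm thick, 50 mm tall, from y = -46 to +46 mm), block x = +70 mm, at the height of a seated pipe's axis. A pipe rolling in must pass clear of this plate.
- seat (a point): Where the pipe stub's centre is when it lies in the V against the end plate: block x = 0, y = 0, z = 26.4 mm, axes as the block's. The stub's free end is then 25 mm inside the open end of the V. In the V it slides along under about 2 to 4 N.
- alcohol_bottle: White bottle with red cap, 57 mm wide, 130 mm tall, standing loose behind and to the right of the V-block; a bystander, origin under its centre.
- screwdriver: Red-handled screwdriver, 190 mm long, 24 mm thick, lying loose near the front edge; a bystander, origin under its middle.
- tape_roll: Roll of masking tape, 94 mm across, 24 mm high, lying loose at the front left; a bystander, origin under its centre.
- clamp_block: Orange block, 30 x 70 x 38 mm, loose, to the right of the V-block; a bystander, origin under its centre.
- marker: Black and red marker, 134 mm long, 18 mm thick, lying loose at the back left; a bystander, origin under its middle.
- riser: Fixed grey board on legs, the surface on which everything stands: 530 mm (x) by 640 mm (y), its flat top 145 mm above this origin (the origin is on the cabinet top under the board's middle). Axes as the world's.

How it is judged (in metres and radians):
On the way, in this order (a step that is already met when the one before it is completed fails the run):
1. the pipe stub rolls on the board before the ramp (turned about its axis by over half a radian) (angle between pipe_stub's own z axis and vertical above 0.5 rad and y of pipe_stub in the frame of seat above 0.05 m and z of pipe_stub in the frame of seat below -0.002 m).
2. the pipe stub lies in the V, at any place along it (y of pipe_stub in the frame of seat between -0.003 and 0.003 m and z of pipe_stub in the frame of seat between -0.003 and 0.003 m and angle between the x axis of pipe_stub and the x axis of seat, either way round below 0.04 rad and x of pipe_stub in the frame of seat above -0.1 m), for 0.2 s.
At the end, for the whole second after the job is handed in: The pipe stub rests level in the V (within 3 mm across and in height, 0.04 rad in line with it), its end within 3 mm of the end plate, still; no bystander has moved more than 20 mm (y of pipe_stub in the frame of seat between -0.003 and 0.003 m and z of pipe_stub in the frame of seat between -0.003 and 0.003 m and angle between the x axis of pipe_stub and the x axis of seat, either way round below 0.04 rad and x of pipe_stub in the frame of seat between -0.003 and 0.003 m and linear speed of pipe_stub below 0.01 m/s and angle between pipe_stub's own x axis and vertical between 1.52 and 1.62 rad and distance of each of alcohol_bottle, screwdriver, tape_roll, clamp_block, marker from where it was at the start of the episode below 0.02 m); the robot touches nothing.
It fails at once if the pipe stub is lifted (its axis more than 52 mm above the board) (z of pipe_stub in the frame of seat above 0.0256 m).
It fails at once if the pipe stub is stood up or tipped by more than 30 degrees (angle between pipe_stub's own x axis and vertical below 1.05 rad or angle between pipe_stub's own x axis and vertical above 2.09 rad).
It fails at once if a bystander is moved by more than 20 mm (distance of any of alcohol_bottle, screwdriver, tape_roll, clamp_block, marker from where it was at the start of the episode above 0.02 m).
It also fails if it takes over 48 s, if anything falls off the work surface, if the arm or the gripper's body presses on something with over 40 N, if the wrist force passes 120 N, or if a joint passes its speed limit or range.

## Working session

There is one attempt and no reset: what is moved stays moved. The work goes in short steps, Python scripts to look and compute and a tool call to move; the robot and the scene stay as the last step left them, time stands still between calls to the robot, and variables do not carry over. Pictures are saved under pics/ and viewed, at most 10 in all, crops included, and the job is handed in when it is done.

Besides the shell and the picture viewer there is one more tool, called after "Request:" as name(argument=value, ...), one argument or row to a line, values as JSON. send_rows: Moves the arm, as the interface text tells. Its arguments: {"type":"object","properties":{"motion":{"type":"array","items":{"type":"array","items":{"type":"array","items":{"type":"number"}}}}},"required":["motion"]}

```bash
mkdir -p pics
python3 - <<'E'
from cell import read_state, cams
import cv2,numpy as np
s=read_state();print({k:np.round(v,3).tolist() for k,v in s.items()})
for n in("top","side"):
    c=cams.read_camera(n);np.savez(f"{n}0.npz",**c)
    print(n,c["fx"],c["fy"],c["cx"],c["cy"],c["xyz"],c["rotation"])
    cv2.imwrite(f"pics/{n}0.png",c["frame"][:,:,::-1])
E
```

```text
{'time': 0.0, 'qpos': [-1.225, 0.424, 1.631, 0.0, 1.089, -0.019], 'qvel': [0.002, -0.001, -0.002, 0.001, -0.003, -0.001], 'joint_efforts': [-0.004, -55.739, -28.174, -0.0, 0.007, 0.0], 'eef_pos': [222.811, -583.34, 230.557], 'ee_rot': [-3.14, -0.0, 0.365], 'contact_force': [-0.847, 0.3, -0.021], 'wrist_torque': [0.009, 0.031, -0.017], 'grip_force': 0.0, 'width': 85.229}
top 454.7450996468318 454.7450996468318 312.3700681742274 200.49403773203525 [ 454.94141667   28.89028702 1162.08008763] [-3.06457101  0.00967548 -1.5843017 ]
side 428.14380175424526 428.14380175424526 326.77193810239135 202.12744891422253 [425.59687628 844.53525409 730.75407852] [-2.19781017 -0.02271972 -2.98818689]
```

View pics/top0.png

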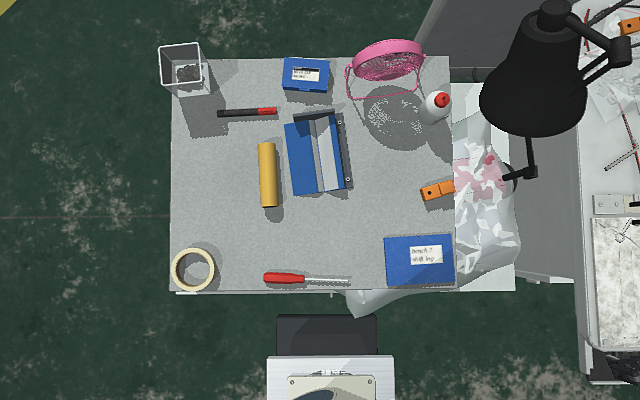

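View pics/side0.png

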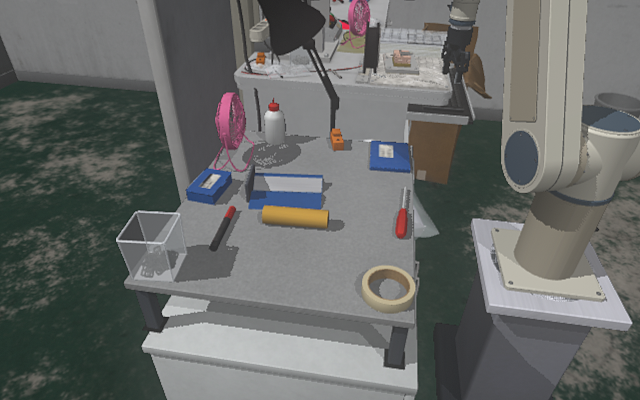

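The top view shows the pipe at (268,175) and the V-block at (315,155), with its ramp facing left (+y) and the end plate at the far (+x) end, around (312,115). The open end of the V faces the robot. In the side view, the marker, tape and screwdriver are clear of the path. Next I'll measure.

```bash
cat > h.py <<'E'
import cv2,numpy as np
from scipy.spatial.transform import Rotation as R
def pts(c):
    d=c["depth"].astype(float);v,u=np.mgrid[:400,:640]
    P=np.stack([(u-c["cx"])/c["fx"]*d,(v-c["cy"])/c["fy"]*d,d],-1)
    return P@R.from_euler("xyz",c["rotation"]).as_matrix().T+c["xyz"]
def hsv(c): return cv2.cvtColor(c["frame"],cv2.COLOR_RGB2HSV)
def rect(P): return cv2.minAreaRect(P[:,:2].astype(np.float32))
E
python3 - <<'E'
from h import *
for n in("top","side"):
    c=dict(np.load(n+"0.npz"));P=pts(c);H=hsv(c)
    b=P[(H[...,1]<40)&(H[...,2]>90)&(P[...,0]>320)&(P[...,0]<760)&(abs(P[...,1])<260)&(abs(P[...,2]-145)<60)]
    print(n,"board z",np.percentile(b[:,2],[10,50,90]), rect(b))
    m=(H[...,0]>12)&(H[...,0]<28)&(H[...,1]>120)&(P[...,2]>0)&(abs(P[...,2]-150)<80)
    k,l,st,ce=cv2.connectedComponentsWithStats(m.astype(np.uint8))
    for i in range(1,k):
        if st[i,4]>150:
            q=P[l==i];print(" pipe?",st[i],rect(q),np.percentile(q[:,2],[5,50,95]))
    m=(H[...,0]>100)&(H[...,0]<125)&(H[...,1]>100)&(abs(P[...,2]-165)<50)
    k,l,st,ce=cv2.connectedComponentsWithStats(m.astype(np.uint8))
    for i in range(1,k):
        if st[i,4]>150:
            q=P[l==i];print(" blue",st[i],rect(q),cv2.boxPoints(rect(q)).round(1).tolist(),np.percentile(q[:,2],[5,50,95]))
E
python3 -c "
import cv2
for n,(a,b,x,y) in dict(top=(95,215,230,370)).items():
    cv2.imwrite('pics/crop.png',cv2.resize(cv2.imread('pics/top0.png')[a:b,x:y],None,fx=5,fy=5,interpolation=0))"
```

```text
top board z [141.60143211 144.0757937  147.49027321] ((547.5628051757812, -0.0133056640625), (519.959716796875, 424.7987060546875), 89.99427795410156)
 pipe? [ 258  143   21   64 1100] ((589.6676025390625, 135.05935668945312), (138.89810180664062, 38.44195556640625), 2.88393497467041) [171.3152975  180.89452599 185.33080898]
 pipe? [420 180  35  21 433] ((551.3348388671875, -237.08340454101562), (29.402420043945312, 68.27727508544922), 15.909708023071289) [164.02738976 172.8804735  183.65449623]
 blue [ 282   57   48   36 1124] ((813.7276611328125, 49.297386169433594), (102.49083709716797, 74.0443344116211), 84.06034851074219) [[771.5999755859375, 2.200000047683716], [845.2000122070312, -5.5], [855.9000244140625, 96.4000015258789], [782.2000122070312, 104.0999984741211]] [157.28444521 172.62053964 175.5746676 ]
 blue [329 115  16  75 461] ((639.8505249023438, -16.979408264160156), (164.79702758789062, 20.461795806884766), 4.177658557891846) [[556.9000244140625, -12.800000190734863], [558.4000244140625, -33.20000076293945], [722.7999877929688, -21.200000762939453], [721.2999877929688,
[... 1263 characters left out ...]
964844, -114.80000305175781]] [151.02342686 154.78220701 156.82203095]
 blue [186 168  46  37 881] ((818.79345703125, 26.19418716430664), (80.37305450439453, 158.39952087402344), 4.250402927398682) [[772.7999877929688, 102.19999694824219], [784.5999755859375, -55.79999923706055], [864.7000122070312, -49.79999923706055], [853.0, 108.19999694824219]] [149.3917639  172.38181841 174.86451224]
 blue [ 249  191   73   18 1068] ((632.3218994140625, 52.26996612548828), (165.7353973388672, 70.03851318359375), 9.162301063537598) [[544.9000244140625, 73.5999984741211], [556.0999755859375, 4.5], [719.7000122070312, 30.899999618530273], [708.5999755859375, 100.0]] [146.3549304  152.04451469 157.06986235]
```

View pics/crop.png

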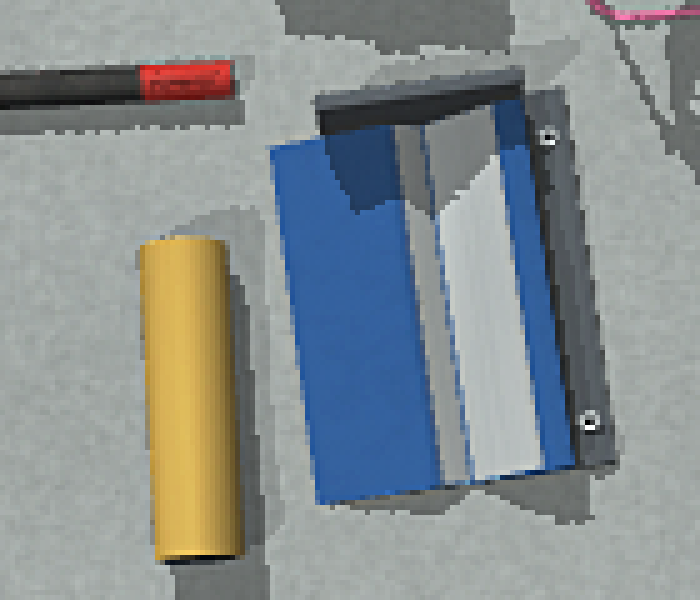

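Rough result: block yaw is about 0.12 rad and the pipe is at block (-44, +118). I'll refine the block edges with rays and write a row helper.

```bash
cat >> h.py <<'E'
def ray(c,uv,z):
    uv=np.atleast_2d(uv).astype(float)
    D=np.c_[(uv[:,0]-c["cx"])/c["fx"],(uv[:,1]-c["cy"])/c["fy"],np.ones(len(uv))]@R.from_euler("xyz",c["rotation"]).as_matrix().T
    return (c["xyz"]+D*((z-c["xyz"][2])/D[:,2:]))
def row(p0,yaw0,p1,yaw1):
    T=R.from_euler("xyz",[np.pi,0,yaw0]);return np.round(np.r_[T.inv().apply(np.subtract(p1,p0))/10,0,0,-(yaw1-yaw0)],3)
E
python3 - <<'E'
from h import *
c=dict(np.load("top0.npz"));H=hsv(c);P=pts(c)
m=(H[...,0]>100)&(H[...,0]<125)&(H[...,1]>100)
k,l,st,ce=cv2.connectedComponentsWithStats(m.astype(np.uint8))
i=l[150,300]
L=[];Rr=[]
for v in range(128,188):
    u=np.where(l[v]==i)[0];L.append((u[0]-.5,v));Rr.append((u[-1]+.5,v))
for nm,e,z in(("toe",L,145),("crest",Rr,157.5)):
    q=ray(c,e,z);a,b=np.polyfit(q[:,0],q[:,1],1);r=q[:,1]-a*q[:,0]-b
    print(nm,"yaw",np.arctan(a),"y at x=640",a*640+b,"res",r.std())
j=l[150,340];q=P[l==j];
q=ray(c,[(np.where(l[v]==j)[0][0]-.5,v) for v in range(135,185)],171);a,b=np.polyfit(q[:,0],q[:,1],1);print("rear",np.arctan(a),a*640+b)
q=ray(c,np.argwhere(l==i)[:,::-1],150);yaw=.118
X=q[:,0]*np.cos(yaw)+q[:,1]*np.sin(yaw);print("block-x range",np.percentile(X,[.3,99.7]))
# near and far corners
print("near corner",ray(c,[(293.5,195.5),(284,124.5)],145))
E
```

```text
toe yaw 0.12207183683418012 y at x=640 92.41544232135585 res 0.6953125778839238
crest yaw 0.12356246207851332 y at x=640 35.72564552775807 res 0.665255925621769
rear 0.03973990388174719 729.8618947227063
block-x range [551.40021421 716.73746568]
near corner [[545.41710502  79.90124388 145.        ]
 [707.79541481  99.84111485 145.        ]]
```

```bash
cat >> h.py <<'E'
YAW=.123;TY=YAW+np.pi/2;O=np.array([648.9,20.8,145.])
RB=R.from_euler("z",YAW)
def w(x,y,z): return O+RB.apply([x,y,z])
def b(p): return RB.inv().apply(np.subtract(p,O))
E
python3 - <<'E'
from h import *
p=[222.993,-583.848,231.319]
print(w(-46,185,110),b([590,137,165]))
print(row(p,.365,w(-46,185,110),TY))
E
```

```text
[580.54986187 198.7585868  255.        ] [-44.19842393 122.54855904  20.        ]
[ 61.335 -60.342  -2.368   0.      0.     -1.329]
```

Request:
send_rows(
  motion=[
    [[2.5, -2.5, -0.5, 0, 0, -0.055, 0], [5, -5, -1, 0, 0, -0.11, 0], [7.5, -7.5, -1.5, 0, 0, -0.165, 0], [10, -10, -2, 0, 0, -0.22, 0], [12.5, -12.5, -2.4, 0, 0, -0.275, 0], [15, -15, -2.4, 0, 0, -0.33, 0], [17.5, -17.5, -2.4, 0, 0, -0.385, 0], [20, -20, -2.4, 0, 0, -0.44, 0], [22.5, -22.5, -2.4, 0, 0, -0.495, 0], [25, -25, -2.4, 0, 0, -0.55, 0], [27.5, -27.5, -2.4, 0, 0, -0.605, 0], [30, -30, -2.4, 0, 0, -0.66, 0]],
  ],
)

```text
time: 1.1
eef_pos: [396.3, -194.8, 255.2]
ee_rot: [-3.141, 0.0, 1.027]
contact_force: [1.2, 0.2, 0.3]
width: 0.3
grip_force: 0.0
```

Run:
```python
from h import *
T=R.from_euler("xyz",[np.pi,0,.365]);p=np.array([222.993,-583.848,231.319])+T.apply([300,-300,-24]);print(p)
print(row(p,1.025,w(-46,185,110),TY))
```

```text
[ 396.14534001 -196.52608331  255.319     ]
[ 4.3358e+01 -4.7580e+00  3.2000e-02  0.0000e+00  0.0000e+00 -6.6900e-01]
```

Request:
send_rows(
  motion=[
    [[3.6, -0.4, 0, 0, 0, -0.056, 0], [7.2, -0.8, 0, 0, 0, -0.112, 0], [10.8, -1.2, 0, 0, 0, -0.168, 0], [14.4, -1.6, 0, 0, 0, -0.224, 0], [18, -2, 0, 0, 0, -0.28, 0], [21.6, -2.4, 0, 0, 0, -0.336, 0], [25.2, -2.8, 0, 0, 0, -0.392, 0], [28.8, -3.2, 0, 0, 0, -0.448, 0], [32.4, -3.6, 0, 0, 0, -0.504, 0], [36, -4, 0, 0, 0, -0.56, 0], [40, -4.4, 0, 0, 0, -0.616, 0], [43.4, -4.8, 0, 0, 0, -0.669, 0]],
  ],
)

```text
time: 2.1
eef_pos: [581.1, 201.6, 255.0]
ee_rot: [-3.141, -0.0, 1.697]
contact_force: [0.2, -1.4, 0.6]
width: -0.0
grip_force: 0.0
```

Request:
send_rows(
  motion=[
    [[0, 0, 2.5, 0, 0, 0, 0], [0, 0, 5, 0, 0, 0, 0], [0, 0, 7, 0, 0, 0, 0], [0, 0, 8.5, 0, 0, 0, 0], [0, 0, 9.5, 0, 0, 0, 0], [0, 0, 9.5, 0, 0, 0, 0]],
  ],
)

```text
time: 2.6
eef_pos: [579.0, 198.8, 157.8]
ee_rot: [-3.137, 0.001, 1.694]
contact_force: [-0.6, -0.4, -0.9]
width: -0.3
grip_force: 0.0
```

Run:
```python
from h import *
from cell import *
s=read_state();print(s["time"],s["eef_pos"],b(s["eef_pos"]),s["ee_rot"],s["contact_force"])
c=cams.read_camera("side");cv2.imwrite("pics/s1.png",c["frame"][:,:,::-1])
```

```text
2.6 [579.01308427 198.77601265 157.75337559] [-47.52302932 185.20584158  12.75337559] [-3.13712863e+00  8.58335981e-04  1.69382825e+00] [-0.58022264 -0.44336286 -0.94855883]
```

View pics/s1.png

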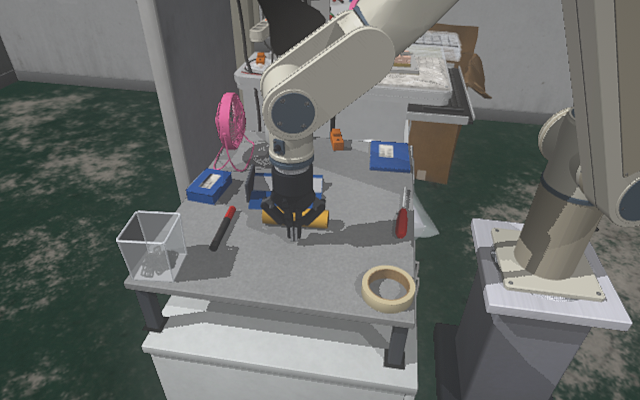

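The closed fingers at (295,232) stand just in front of the pipe's middle at (295,217). Starting the push.

Request:
send_rows(
  motion=[
    [[-1, 0, 0, 0, 0, 0, 0], [-2, 0, 0, 0, 0, 0, 0], [-2.6, 0, 0, 0, 0, 0, 0], [-3.0, 0, 0, 0, 0, 0, 0], [-3.4, 0, 0, 0, 0, 0, 0], [-3.8, 0, 0, 0, 0, 0, 0], [-4.2, 0, 0, 0, 0, 0, 0], [-4.6, 0, 0, 0, 0, 0, 0], [-5, 0, 0, 0, 0, 0, 0], [-5.4, 0, 0, 0, 0, 0, 0], [-5.8, 0, 0, 0, 0, 0, 0], [-5.8, 0, 0, 0, 0, 0, 0]],
  ],
)

```text
time: 3.65
eef_pos: [587.7, 141.0, 160.2]
ee_rot: [-3.141, 0.0, 1.693]
contact_force: [0.3, -0.0, -0.9]
width: 0.0
grip_force: 0.0
```

```bash
cat >> h.py <<'E'
def pipe():
    from cell import cams,read_state
    s=read_state();print("t",s["time"],"tcp b",b(s["eef_pos"]).round(1),"F",RB.inv().apply(s["contact_force"]).round(1))
    for n in("top","side"):
        c=cams.read_camera(n);H=hsv(c);P=pts(c)
        m=(H[...,0]>12)&(H[...,0]<28)&(H[...,1]>120)&(abs(P[...,2]-165)<50)&(P[...,1]>-150)&(P[...,0]>440)
        q=RB.inv().apply(P[m]-O);r=cv2.minAreaRect(q[:,:2].astype(np.float32))
        print(n,m.sum(),np.array(r[0]).round(1),np.array(r[1]).round(1),round(r[2],1),"z",np.percentile(q[:,2],[50,97]).round(1))
        cv2.imwrite(f"pics/{n}_{s['time']:.2f}.png",c["frame"][:,:,::-1])
E
python3 -c "from h import *;pipe()"
```

```text
t 3.65 tcp b [-46.  126.8  15.2] F [ 0.3 -0.1 -0.9]
top 75 [-31.1  80.5] [ 33.  102.3] 66.0 z [28.9 35.9]
side 633 [-44.9 111.2] [ 58.4 139. ] 86.7 z [29.9 39.9]
```

View pics/side_3.65.png

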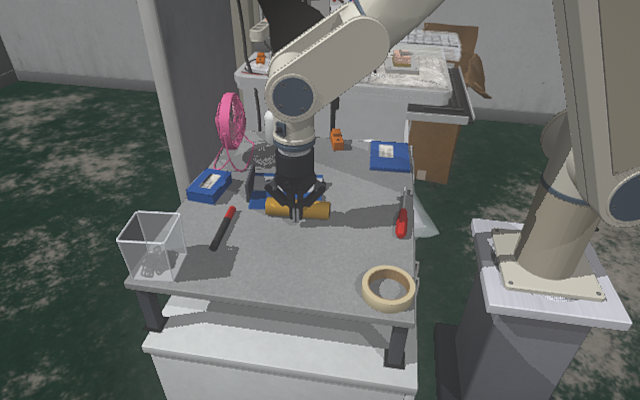

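The pipe spans columns 266–330, just ahead of the fingers, and is rolling along nicely. Next, up the ramp.

Request:
send_rows(
  motion=[
    [[-0.4, 0, 0, 0, 0, 0, 0], [-0.8, 0, 0, 0, 0, 0, 0], [-1.2, 0, 0, 0, 0, 0, 0], [-1.6, 0, 0, 0, 0, 0, 0], [-2, 0, -0.1, 0, 0, 0, 0], [-2.4, 0, -0.2, 0, 0, 0, 0], [-2.8, 0, -0.3, 0, 0, 0, 0], [-3.2, 0, -0.4, 0, 0, 0, 0], [-3.6, 0, -0.5, 0, 0, 0, 0], [-4, 0, -0.6, 0, 0, 0, 0], [-4.4, 0, -0.6, 0, 0, 0, 0], [-4.8, 0, -0.6, 0, 0, 0, 0]],
  ],
)

```text
time: 4.75
eef_pos: [593.8, 94.2, 166.9]
ee_rot: [3.141, -0.001, 1.694]
contact_force: [-1.6, 5.1, 3.9]
width: -0.3
grip_force: 2.5
```

```bash
python3 -c "from h import *;pipe()"
```

```text
t 4.75 tcp b [-45.6  79.6  21.9] F [-1.   5.3  3.9]
top 186 [-31.2  47.7] [28.7 98.6] 82.3 z [44.1 48. ]
side 648 [-48.7  64. ] [ 55.5 139.5] 89.4 z [37.2 46.9]
```

Request:
send_rows(
  motion=[
    [[-0.4, 0, 0, 0, 0, 0, 0], [-0.8, 0, 0, 0, 0, 0, 0], [-1.2, 0, -0.1, 0, 0, 0, 0], [-1.6, 0, -0.1, 0, 0, 0, 0], [-2, 0, -0.1, 0, 0, 0, 0], [-2.3, 0, -0.1, 0, 0, 0, 0], [-2.6, 0, -0.1, 0, 0, 0, 0], [-2.9, 0, -0.1, 0, 0, 0, 0], [-3.2, 0, -0.1, 0, 0, 0, 0], [-3.5, 0, -0.1, 0, 0, 0, 0], [-3.7, 0, -0.1, 0, 0, 0, 0], [-3.7, 0, -0.1, 0, 0, 0, 0]],
  ],
)

```text
time: 5.85
eef_pos: [598.1, 56.7, 167.2]
ee_rot: [-3.141, 0.0, 1.693]
contact_force: [-0.5, 0.1, 0.1]
width: -0.1
grip_force: 0.0
```

```bash
python3 -c "from h import *;pipe()"
```

```text
t 5.85 tcp b [-46.   41.9  22.2] F [-0.5  0.2  0.1]
top 202 [-67.3   5.7] [31.  35.4] 89.1 z [43.3 47.4]
side 579 [-51.   8.] [137.8  67.6] 16.9 z [36.3 45.9]
```

Request:
send_rows(
  motion=[
    [[1, 0, 0, 0, 0, 0, 0], [2.5, 0, -1, 0, 0, 0, 0], [3, 0, -4, 0, 0, 0, 0], [3, -1, -7, 0, 0, 0, 0], [3, -4, -8, 0, 0, 0, 0], [2, -7, -8, 0, 0, 0, 0], [0, -10, -8, 0, 0, 0, 0], [-2, -12, -8, 0, 0, 0, 0], [-4, -12.5, -8, 0, 0, 0, 0], [-4.2, -12.5, -8, 0, 0, 0, 0], [-4.2, -12.5, -8, 0, 0, 0, 0]],
  ],
)

```text
time: 6.87
eef_pos: [479.6, 0.7, 248.3]
ee_rot: [3.14, -0.0, 1.693]
contact_force: [0.6, 0.6, -0.2]
width: 0.1
grip_force: 0.0
```

```bash
python3 -c "
from h import *;pipe()
import glob
f=sorted(glob.glob('pics/*_6.*.png'));I=[cv2.imread(x) for x in f]
cv2.imwrite('pics/both.png',np.vstack([cv2.resize(i[80:280,170:490],(640,300) if 0 else (480,300),interpolation=0) for i in I]))"
```

```text
t 6.8667 tcp b [-170.5    0.8  103.3] F [ 0.7  0.5 -0.2]
top 815 [-35.1   2.9] [105.6  37.9] 0.1 z [42.3 47.3]
side 862 [-51.4   9. ] [137.6  35.8] 0.6 z [38.4 46.3]
```

View pics/both.png

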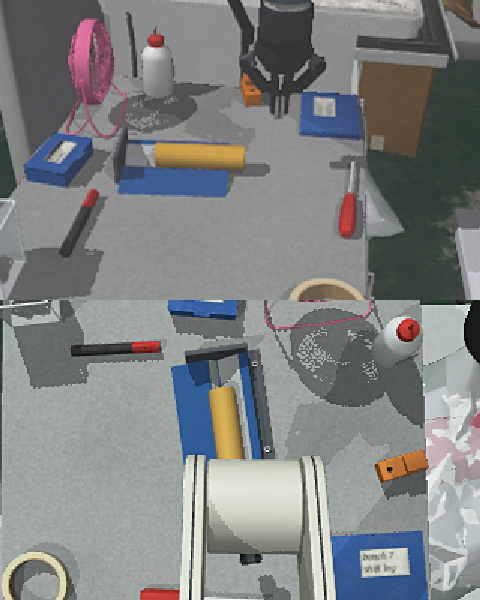

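The pipe lies in the V, centred at block x of about -51, with its far end about 51 mm from the plate. I'll lower the fingers at the free end and push.

Request:
send_rows(
  motion=[
    [[0.1, 0, 2.5, 0, 0, 0, 0], [0.1, 0, 5, 0, 0, 0, 0], [0.1, 0, 7, 0, 0, 0, 0], [0.1, 0, 8.2, 0, 0, 0, 0], [0.1, 0, 8.2, 0, 0, 0, 0], [0.1, 1, 8.2, 0, 0, 0, 0], [0.1, 2, 8.2, 0, 0, 0, 0], [0.1, 2.8, 8.2, 0, 0, 0, 0], [0.1, 3.2, 8.2, 0, 0, 0, 0], [0.1, 3.6, 8.2, 0, 0, 0, 0], [0.1, 4, 8.2, 0, 0, 0, 0], [0.1, 4.4, 8.2, 0, 0, 0, 0]],
  ],
)

```text
time: 7.97
eef_pos: [521.9, 6.7, 165.4]
ee_rot: [-3.139, -0.0, 1.694]
contact_force: [-5.6, -1.2, 3.4]
width: 0.0
grip_force: 2.6
```

Request:
send_rows(
  motion=[
    [[0, 0.3, 0, 0, 0, 0, 0], [0, 0.6, 0, 0, 0, 0, 0], [0, 0.9, 0, 0, 0, 0, 0], [0, 1.2, 0, 0, 0, 0, 0], [0, 1.5, 0, 0, 0, 0, 0], [0, 1.8, 0, 0, 0, 0, 0], [0, 2.1, 0, 0, 0, 0, 0], [0, 2.4, 0, 0, 0, 0, 0], [0, 2.7, 0, 0, 0, 0, 0], [0, 3, 0, 0, 0, 0, 0], [0, 3, 0, 0, 0, 0, 0]],
  ],
)

```text
time: 8.88
eef_pos: [553.6, 10.5, 165.3]
ee_rot: [3.14, 0.0, 1.694]
contact_force: [-2.2, -0.3, 0.2]
width: -0.1
grip_force: 0.6
```

```bash
python3 -c "from h import *;pipe()"
```

```text
t 8.8833 tcp b [-95.9   1.5  20.3] F [-2.2  0.   0.2]
top 401 [31.4  2.9] [52.3 37.6] 0.4 z [42.6 47. ]
side 901 [-6.9  8.1] [ 59.  149.7] 76.9 z [37.8 46.1]
```

Request:
send_rows(
  motion=[
    [[0, 0.2, 0, 0, 0, 0, 0], [0, 0.4, 0, 0, 0, 0, 0], [0, 0.6, 0, 0, 0, 0, 0], [0, 0.8, 0, 0, 0, 0, 0], [0, 0.8, 0, 0, 0, 0, 0]],
  ],
)

```text
time: 9.4
eef_pos: [560.9, 11.4, 165.3]
ee_rot: [3.141, 0.0, 1.694]
contact_force: [-1.8, -0.0, 1.3]
width: -0.1
grip_force: 1.3
```

Request:
send_rows(
  motion=[
    [[0, 0.1, 0, 0, 0, 0, 0], [0, 0.2, 0, 0, 0, 0, 0], [0, 0.3, 0, 0, 0, 0, 0]],
  ],
)

```text
time: 9.65
eef_pos: [563.4, 11.7, 165.3]
ee_rot: [-3.141, 0.0, 1.694]
contact_force: [-5.0, -1.7, 2.1]
width: -0.1
grip_force: 2.2
```

```bash
python3 -c "from h import *;pipe()"
```

```text
t 9.65 tcp b [-86.    1.5  20.3] F [-5.1 -1.1  2.1]
top 371 [42.8  3. ] [48.7 37.6] 0.0 z [42.2 47.2]
side 909 [-2.1 -3.5] [ 61.6 140.7] 87.3 z [38.  46.2]
```

Request:
send_rows(
  motion=[
    [[0, 0.1, 0, 0, 0, 0, 0], [0, 0.2, 0, 0, 0, 0, 0]],
  ],
)

```text
time: 9.92
eef_pos: [564.9, 11.9, 165.2]
ee_rot: [-3.14, -0.0, 1.694]
contact_force: [-8.8, -1.7, 5.5]
width: 0.3
grip_force: 4.8
```

Request:
send_rows(
  motion=[
    [[0, 0.1, 0, 0, 0, 0, 0], [0, 0.1, 0, 0, 0, 0, 0]],
  ],
)

```text
time: 10.08
eef_pos: [564.9, 12.0, 165.1]
ee_rot: [-3.138, -0.0, 1.694]
contact_force: [-10.1, -2.2, 6.1]
width: -0.1
grip_force: 5.0
```

Request:
send_rows(
  motion=[
    [[0, 0.1, 0, 0, 0, 0, 0], [0, 0.1, 0, 0, 0, 0, 0]],
  ],
)

```text
time: 10.25
eef_pos: [564.9, 12.0, 165.0]
ee_rot: [-3.136, -0.0, 1.694]
contact_force: [-13.9, -2.2, 8.8]
width: 0.4
grip_force: 6.8
```

The force climbs while the TCP stays put, so the pipe is against the plate. Backing off.

Request:
send_rows(
  motion=[
    [[0, -0.3, 0, 0, 0, 0, 0], [0, -0.8, 0, 0, 0, 0, 0], [0, -2, 0, 0, 0, 0, 0], [0, -5, 0, 0, 0, 0, 0], [0, -7, -2, 0, 0, 0, 0], [0, -8, -5, 0, 0, 0, 0], [0, -10, -8, 0, 0, 0, 0], [0, -13, -11, 0, 0, 0, 0], [0, -15, -13, 0, 0, 0, 0], [0, -16, -13, 0, 0, 0, 0], [0, -16, -13, 0, 0, 0, 0]],
  ],
)

```text
time: 11.17
eef_pos: [408.1, -7.5, 296.5]
ee_rot: [3.137, 0.001, 1.693]
contact_force: [-0.5, 0.3, -1.3]
width: 0.2
grip_force: 0.0
```

```bash
python3 -c "
from h import *;pipe()
import glob
f=sorted(glob.glob('pics/*_11.*.png'));I=[cv2.imread(x) for x in f]
cv2.imwrite('pics/both2.png',np.vstack([cv2.resize(i[100:200,230:370],(420,300),interpolation=0) for i in I]))"
```

```text
t 11.1667 tcp b [-242.5    1.4  151.5] F [-0.4  0.4 -1.3]
top 1088 [-0.   2.8] [140.3  38.1] 0.4 z [42.3 47.3]
side 882 [-1.1 -1.7] [ 60.4 139.4] 85.8 z [38.1 46.2]
```

View pics/both2.png

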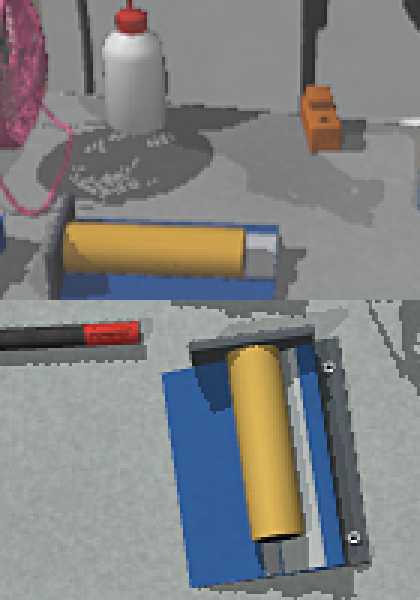

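The pipe lies in the V against the end plate, with its centre at block x of about 0. The marker, bottle and clamp are undisturbed, and the robot is clear. Handing in.

```bash
python3 -c "from cell import ticket;print(ticket.finish_job())"
```

```text
the job is handed in; nothing more can be done
None
```

I rolled the pipe stub up the ramp into the V and pushed it against the end plate; the final images show it seated at about block x = 0 with the arm clear, and I handed the job in at about 11 s, but no verdict was returned.

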